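Set the length stop of the roll gauge at its click

ROBOT

A 7-joint arm with a two-finger parallel gripper is mounted at the origin on a cart in front of the work surface, level with it; the furniture and walls round the work are solid. World frame = base frame: x ahead of the robot, y to its left, z up, the work surface at z = 0. Lengths are in m, angles in rad, forces in N, time in s.
With the tool pointing down it reaches from about 0.35 to 0.9 m from the base axis. Payload 19.9 kg.
Tool frame: the origin (TCP) lies between the finger pads; the fingertips stand 19 mm ahead of it and the grasp point (between the pads) is the TCP; z points along the fingers, y is the direction in which the jaws open and shut (so a half turn about z gives the same grasp; the last joint's range is limited). The gripper opens to 94 mm and grips with 3 to 60 N. Pads are 16 mm wide; open, the fingers measure 119 mm over their backs; the gripper's body (75 mm by 177 mm) begins 78 mm behind the grasp point.
Start: joints at [-1.153, 0.417, -0.01, 1.614, 0.005, 1.111, -0.053], TCP at [0.277, 0.56, 0.224] pointing down, gripper open.
Joint ranges: [-2.81, 2.81], [-0.39, 2.02], [-1.27, 1.25], [0.06, 2.57], [-1.19, 4.33], [0.19, 2], [-2.82, 2.82]. Speed limits (rad/s): [1.89, 1.89, 2.39, 2.39, 3.01, 3.01, 3.01].

INTERFACE

Orientations are given as a 3x3 rotation matrix whose columns are the frame's x, y, z axes.
In Python, from rig import robot gives the robot as it stands. Calls block until the motion is done:
- robot.move_ptp(position, orientation): joint-space move of the TCP to a pose.
- robot.move_linear(position, velocity=0.15, frame=None, threshold=None): straight line of the TCP; frame=None keeps the orientation; velocity is the mean speed in m/s. With threshold (N) it stops when the force on the tool has changed by that much, and returns True; else False.
- robot.goto_joints(angles): joint-space move.
- robot.gripper_to(opening): finger opening in m; the grip force is fixed at half the most; returns when the fingers have stopped.
- robot.pause(seconds).
- robot.ik(position, orientation): joint angles nearest the present ones, or None.
- robot.get_state(): the state.
- robot.grab_frame(name): name is "scene" or "top" or "wrist"; returns the picture (480x640x3 uint8, red, green, blue); there is no depth.
- robot.camera_info(name): a dict with "fx", "fy", "cx", "cy" (pixels), "rvec" (rotation vector, rad) and "tvec" (3), from world to camera coordinates, as OpenCV has them. Camera axes: x right, y down, z forward; pixel columns grow to the right and rows downward; lengths in m; the calibration is good to about 2 mm. A picture is of the moment at which its call begins: read the wrist's pose just before it. camera_info takes no time and is no camera call; for the wrist camera it gives the pose at the moment of the call.
A pose or a line that the arm cannot do raises robot.PlanningError and nothing moves.
- robot.sign_off(): hands the job in, once; it reports no verdict.
The state is a dict: "time": time; "qpos": joint angles; "joint_vel": joint speeds; "effort": joint torques, N m; "ee_pos": TCP position; "tool_rot": TCP orientation; "force": force on the tool from outside, world axes, zero at the start; "moment": the same for the moment, N m; "opening": finger opening in m.
Only numpy, scipy, OpenCV 4.12 (cv2) and the standard library are available. Lean on these libraries where they do the work, as an engineer would, in place of code of your own. Each camera call takes 0.05 s, during which the arm holds its last target.

TASK

Lift the steel parking link up off its two pegs on the roll gauge and set it down flat on the worktop without dropping it. Then take the gauge's carriage by its black grip and slide it along the rail, away from the pegged end block, until you feel the spring ball drop into its notch. Finish while still holding the carriage there by its grip, with the ball seated in the notch; leave the star knob, the tally counter and the staple box where they are.

Things in the scene. Friction and masses are not known exactly. Their poses are not given: they have to be found in the camera images.
- gauge: Roll gauge, fixed on the worktop: aluminium rail 360 mm long (y), 66 mm wide (x), 18 mm high, with a steel guide rail to z 26 mm. Origin at worktop height under the guide rail's middle. Start block at y -150 mm (top z 33 mm) with an upright peg, 10 mm thick, tip z 47 mm; far block at y +162 mm (top z 45 mm), with a jaw plate on its -x side (x -30 to -90 mm, top z 42 mm).
- link: Parking link, loose, about 0.1 kg: steel plate 30 (x) x 79 (y) x 10 mm with two slots that hang over the start block's peg and the carriage's peg and so tie the carriage to the block. Origin at the middle of its underside, which hangs at gauge z 33 mm, 14 mm below the peg tips; raised 20 mm it is free. Stands by itself on the worktop, tab up.
- link_centre (a point): Middle of the link, 24 mm above its underside, axes parallel to the gauge's at the start. Its upright black tab, 12 mm thick (x), 28 mm long (y), stands from 10 to 48 mm above the underside: pinch it from above across the 12 mm.
- carriage: Aluminium carriage on the rail, 60 mm (y) x 76 mm, flat top at z 47 mm; origin at worktop height below the middle of its grip, axes as the gauge's. A low tail with a 10 mm peg (tip z 47 mm, at y -55 mm) reaches 72 mm to -y; a thin stop plate at y +24 mm (top z 43 mm) reaches 101 mm to -x.
- carriage_grip (a point): Centre of the carriage's upright black grip block: 20 mm thick along the rail (y), 40 mm wide (x), 38 mm tall (gauge z 47 to 85 mm); axes parallel to the gauge's.
- travel (a joint): Travel of the carriage, m, along the gauge's +y: 0 = parked by the start block, 0.165 = far end stop. With the link on it moves only some 5 mm. Friction about 1 N. The notch comes somewhere between 0.07 and 0.13. Over the last 7 mm before it the ball pulls the carriage forward with up to 10 N; once seated, it takes about 11 N along the rail to push it out again.
- ball (a joint): Drop of the 14 mm steel ball under the carriage, m. A spring of about 15 N presses it on a steel index bar (245 x 10 mm, top z 24 mm) along the rail's rear edge (x +26 mm), which may be set anywhere within 30 mm lengthwise and has one V notch 13 mm wide across it: about 0.001 = riding on the flat bar, about 0.004 = seated in the notch.
- star_knob: Bystander: black star knob, 41 x 40 x 32 mm, loose on the worktop; origin under its centre.
- tally_counter: Bystander: round white hand tally counter, 45 x 54 x 24 mm, loose on the worktop; origin under its centre.
- staple_box: Bystander: small blue carton, 44 x 74 x 31 mm, loose on the worktop; origin under its centre.

How it is judged:
On the way, in this order (a step that is already met when the one before it is completed fails the run):
1. the parking link is lifted clear of both pegs, held in the fingers (z of link in the frame of gauge above 0.05 m and contact force between the fingers and link above 0.5 N), for 0.1 s.
2. the link is set down upright on the worktop while still in the fingers (no more than 5 mm above it) (height (world z) of link_centre below 0.029 m and angle between link_centre's own z axis and vertical below 0.2 rad and contact force between the fingers and link above 0.5 N), for 0.05 s.
At the end, for the whole second after the job is handed in: Ball dropped by over 2.2 mm (about 4 when fully seated) into the notch, carriage still, fingers holding its grip (over 1 N, grasp point within 35 mm of its centre); link flat on the worktop (within 5 mm, 0.2 rad), let go, at rest, clear of the gauge (value of joint ball above 0.0022 m and value of joint travel between 0.06 and 0.14 m and velocity of joint travel between -0.005 and 0.005 m/s and contact force between the fingers and carriage above 1 N and distance between the grasp point and carriage_grip below 0.035 m and height (world z) of link_centre below 0.029 m and angle between link_centre's own z axis and vertical below 0.2 rad and contact force between each of the arm, the fingers and link below 0.1 N and contact force between link and gauge below 0.05 N and linear speed of link below 0.02 m/s); the arm keeps its last pose, push and grip.
It fails at once if a bystander (star knob, tally counter or staple box) is moved by more than 20 mm (distance of any of star_knob, tally_counter, staple_box from where it was at the start of the episode above 0.02 m).
It also fails if it takes over 67 s, if anything falls off the work surface, if the arm or the gripper's body presses on something with over 40 N, if the wrist force passes 120 N, or if a joint passes its speed limit or range.

## Working session

There is one attempt and no reset: what is moved stays moved. The work goes in short steps, each a Python script; the robot and the scene stay as the last script left them, time stands still between calls to the robot, and variables do not carry over. Pictures are saved under pics/ and viewed, and the job is handed in when it is done.

```bash
mkdir -p pics; ls; python3 - <<'E'
from rig import robot
import cv2
for n in ("scene","top","wrist"):
    im=robot.grab_frame(n); cv2.imwrite(f"pics/a_{n}.png",im[:,:,::-1]); print(n,robot.camera_info(n))
s=robot.get_state(); print(s)
E
```

```text
pics
scene {'fx': 537.8518811907174, 'fy': 537.8518811907174, 'cx': 317.3603383811724, 'cy': 236.8807984730222, 'rvec': array([ 0.13810226,  2.94423267, -0.97979752]), 'tvec': array([ 0.55129192, -0.06379328,  1.50260403])}
top {'fx': 510.8241384791203, 'fy': 510.8241384791203, 'cx': 311.3176451917651, 'cy': 239.6165279237373, 'rvec': array([ 2.20574519, -2.14209701,  0.11001519]), 'tvec': array([0.03885531, 0.54226763, 1.23384169])}
wrist {'fx': 344.8311991382002, 'fy': 344.8311991382002, 'cx': 321.506337409794, 'cy': 245.48189666322187, 'rvec': array([-2.48714079, -1.54474704, -0.18925996]), 'tvec': array([-0.62354881, -0.02448826,  0.38908085])}
{'time': 0.15, 'qpos': array([-1.15346685,  0.41785328, -0.01030533,  1.61399747,  0.00469236,
        1.11070816, -0.05300582]), 'joint_vel': array([-0.00123287, -0.00154335,  0.00136944, -0.00117575,  0.00064899,
       -0.00142893,  0.00089656]), 'effort': array([ 7.38768176e-04, -8.51541638e+01,  6.38561379e-01, -4.26133955e+01,
       -4.88576735e-02,  1.72456732e-02,  1.41185260e-04]), 'ee_pos': array([0.27669982, 0.56012311, 0.22397487]), 'tool_rot': array([[-8.96571735e-01,  4.42898408e-01, -3.53024711e-04],
       [ 4.42898543e-01,  8.96571312e-01, -8.73833615e-04],
       [-7.05076891e-05, -9.39808650e-04, -9.99999556e-01]]), 'force': array([-0.59127663, -0.14813579,  0.4505575 ]), 'moment': array([-0.0109239 , -0.00485666, -0.06737713]), 'opening': 0.09434812182993274}
```

View pics/a_scene.png

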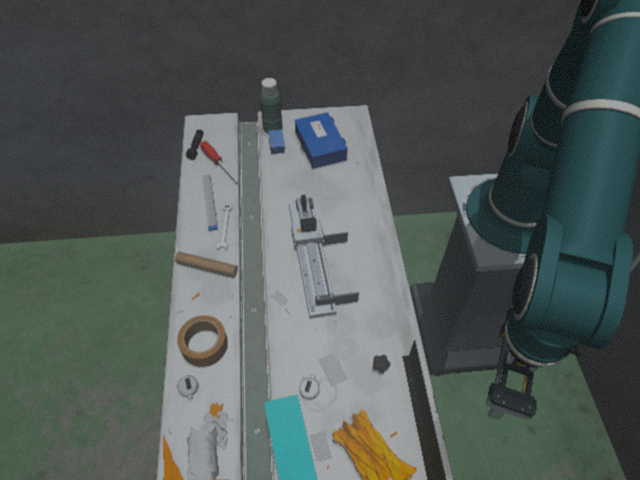

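View pics/a_top.png

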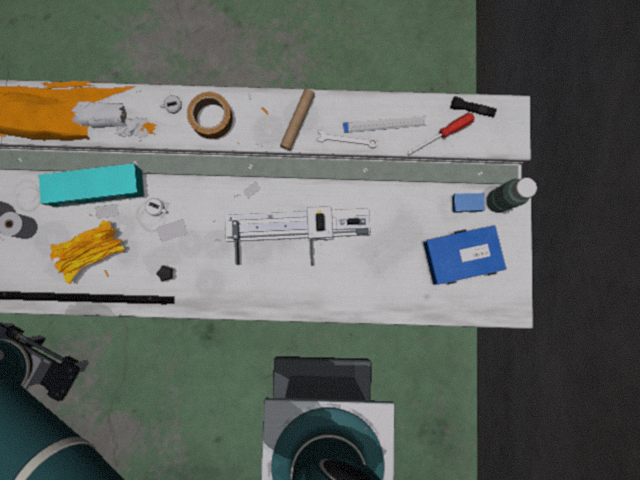

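View pics/a_wrist.png

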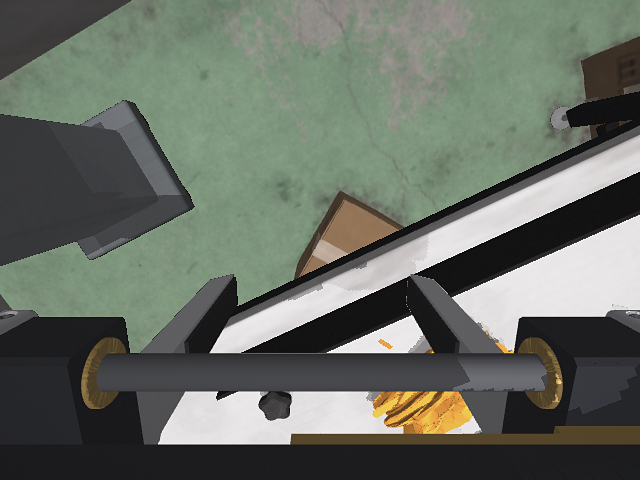

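The top view shows the gauge from (228,212) to (370,238). The pegged end with the link is on the right at about (352,221), the carriage grip at about (321,220), and the far block on the left. Next I'll zoom in and measure.

```bash
cat > h.py <<'E'
import numpy as np, cv2
from rig import robot
def ray(cam,uv):
    c=cam if isinstance(cam,dict) else robot.camera_info(cam)
    R,_=cv2.Rodrigues(c["rvec"]); o=-R.T@c["tvec"]
    d=R.T@np.array([(uv[0]-c["cx"])/c["fx"],(uv[1]-c["cy"])/c["fy"],1.]); return o,d
def onz(cam,uv,z):
    o,d=ray(cam,uv); return o+d*(z-o[2])/d[2]
def proj(cam,p):
    c=cam if isinstance(cam,dict) else robot.camera_info(cam)
    R,_=cv2.Rodrigues(c["rvec"]); q=R@np.asarray(p,float)+c["tvec"]
    return np.array([c["fx"]*q[0]/q[2]+c["cx"],c["fy"]*q[1]/q[2]+c["cy"]])
E
python3 - <<'E'
from h import *
im=cv2.imread("pics/a_top.png")
c=im[195:275,215:385]; cv2.imwrite("pics/b_top.png",cv2.resize(c,None,fx=4.7,fy=4.7,interpolation=cv2.INTER_CUBIC))
im=cv2.imread("pics/a_scene.png")
c=im[185:325,270:370]; cv2.imwrite("pics/b_scene.png",cv2.resize(c,None,fx=4.2,fy=4.2,interpolation=cv2.INTER_CUBIC))
for n,uv,z in (("startend",(370,225),.018),("farend",(228,228),.018),("grip",(321,220),.085),("tab",(353,221),.081),("knob",(166,273),.03),("tally",(155,207),.024),("box",(468,202),.031),("tally2",(172,104),.024)): print(n,onz("top",uv,z))
E
```

```text
startend [ 0.58255892 -0.09035942  0.018     ]
farend [0.56454572 0.26249787 0.018     ]
grip [0.58234422 0.03341592 0.085     ]
tab [ 0.58276083 -0.04247945  0.081     ]
knob [0.44826996 0.40662612 0.03      ]
tally [0.61089553 0.44473342 0.024     ]
box [ 0.64554299 -0.33079147  0.031     ]
tally2 [0.87539008 0.41718452 0.024     ]
```

View pics/b_top.png

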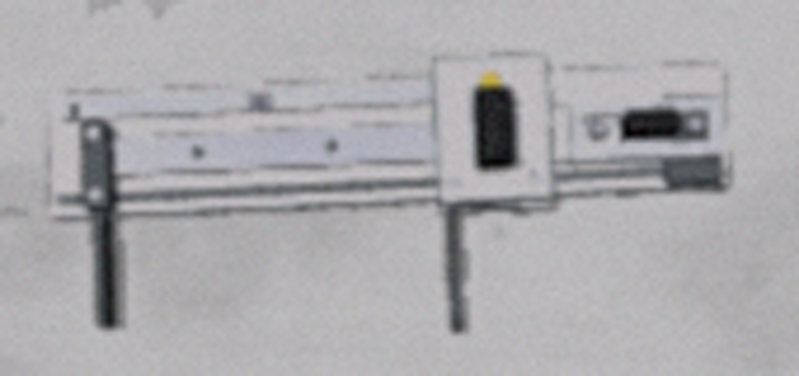

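View pics/b_scene.png

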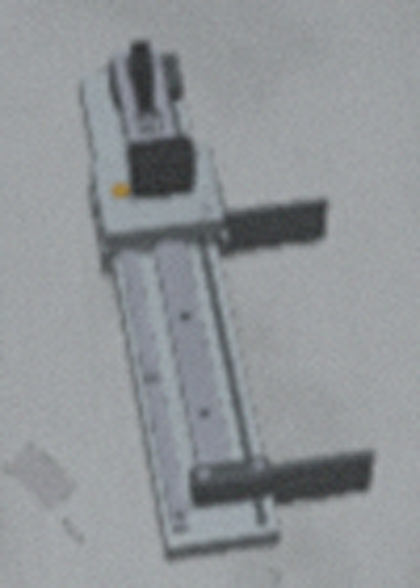

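```bash
python3 - <<'E'
from h import *
f=lambda u,v:(215+(u+.5)/4.7-.5,195+(v+.5)/4.7-.5)
g=lambda u,v,z:onz("top",f(u,v),z)
A=[g(53,95,.018),g(722,65,.018),g(727,187,.018),g(53,214,.018)]
for a in A: print(a)
for n,p in (("grip",g(495,128,.085)),("tab",g(650,124,.081)),("notch",g(260,101,.024)),("bar end?",g(72,110,.024)),("pegstart",g(697,125,.047)),("pegcar",g(597,127,.047))): print(n,p)
m=(A[0]+A[1]+A[2]+A[3])/4; d=(A[0]-A[1]+A[3]-A[2]); d/=np.linalg.norm(d[:2]); print(m,"yaw",np.arctan2(-d[0],d[1]))
c=robot.camera_info("wrist"); s=robot.get_state(); R,_=cv2.Rodrigues(c["rvec"]); T=s["tool_rot"]
print("cam in tool",T.T@(-R.T@c["tvec"]-s["ee_pos"])); print((T.T@R.T).round(3)); print(s["time"])
E
```

```text
[0.59742359 0.26924105 0.018     ]
[ 0.62411797 -0.08517196  0.018     ]
[ 0.55897851 -0.08900841  0.018     ]
[0.53411409 0.26638622 0.018     ]
grip [0.57789301 0.03583048 0.085     ]
tab [ 0.58277947 -0.04225219  0.081     ]
notch [0.59664332 0.15902091 0.024     ]
bar end? [0.58890046 0.25787752 0.024     ]
pegstart [ 0.58761358 -0.06948138  0.047     ]
pegcar [ 0.58502565 -0.01769789  0.047     ]
[0.57865854 0.09036172 0.018     ] yaw 0.0725103647086781
cam in tool [ 0.0701051  -0.0011721  -0.15924787]
[[-0.    -0.97  -0.242]
 [ 1.    -0.001  0.   ]
 [-0.001 -0.242  0.97 ]]
0.15
```

```bash
cat >> h.py <<'E'
def tool(psi): # tool y (jaw) along angle psi from world x
    c,s=np.cos(psi),np.sin(psi)
    return np.array([[-s,c,0],[c,s,0],[0,0,-1.]])
E
python3 - <<'E'
from h import *
print(robot.ik([0.583,-0.035,0.22],tool(.0725)))
robot.move_ptp([0.583,-0.035,0.22],tool(.0725))
s=robot.get_state(); c=robot.camera_info("wrist"); im=robot.grab_frame("wrist")
cv2.imwrite("pics/c_wrist.png",im[:,:,::-1]); np.save("c_cam.npy",c,allow_pickle=True)
print(s["time"],s["ee_pos"],s["qpos"],s["force"])
E
```

```text
[-0.47003444  0.39987768  0.61594964  1.74045015 -0.25745162  1.082955
  0.30301622]
2.5333 [ 0.58310493 -0.03385492  0.21986531] [-0.47107565  0.40005177  0.61498033  1.74030324 -0.25744714  1.08297633
  0.30295516] [ 0.27318229  1.36653589 -0.54836802]
```

View pics/c_wrist.png

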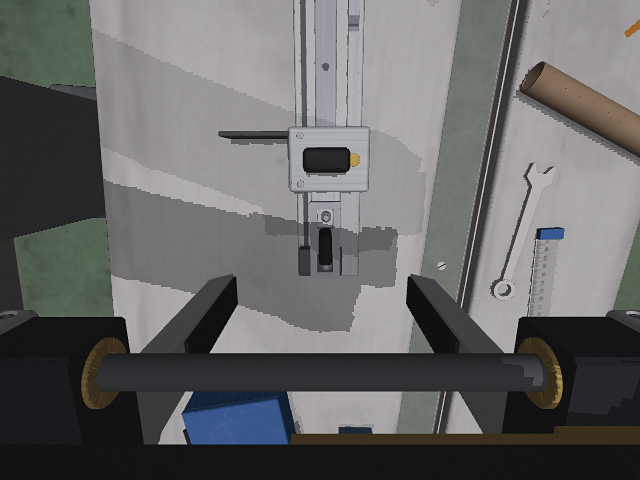

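The wrist view shows the tab at about (325,245), the carriage peg at (326,216), the grip at about (327,160), the yellow mark at (355,160) and a notch mark on the index bar at (353,20).

```bash
python3 - <<'E'
from h import *
c=np.load("c_cam.npy",allow_pickle=True).item()
im=cv2.imread("pics/c_wrist.png"); g=cv2.cvtColor(im,cv2.COLOR_BGR2GRAY)
cv2.imwrite("pics/d_wrist.png",cv2.resize(im[0:285,210:410],None,fx=2.1,fy=2.1,interpolation=cv2.INTER_CUBIC)); cv2.imwrite("pics/d2.png",cv2.resize(im[120:285,265:390],None,fx=3.6,fy=3.6,interpolation=cv2.INTER_CUBIC))
def blob(x0,y0,x1,y1,t):
    m=(g[y0:y1,x0:x1]<t).astype(np.uint8)
    n,l,st,ce=cv2.connectedComponentsWithStats(m); k=1+np.argmax(st[1:,4])
    (cx,cy),wh,a=cv2.minAreaRect(np.argwhere(l==k)[:,::-1].astype(np.float32))
    return st[k],(cx+x0,cy+y0),wh,a
for n,b,z in (("grip",(296,140,352,178),.085),("tab",(315,222,336,275),.081)):
    st,p,wh,a=blob(*b,45); print(n,st,p,wh,a, onz(c,p,z), "px/m",344.8/(0.379-z))
hsv=cv2.cvtColor(im,cv2.COLOR_BGR2HSV); m=cv2.inRange(hsv,(18,120,120),(35,255,255))[120:200,280:380]
p=np.argwhere(m)[:,::-1].mean(0)+[280,120]; print("yellow",p,onz(c,p,.048))
for n,uv,z in (("cpeg",(326,216),.047),("cornerL",(289,191),.047),("cornerR",(369,191),.047),("cTL",(290,127),.047),("cTR",(368,127),.047),("notch",(353,20),.024),("startR",(357,275),.018),("startL",(299,275),.018)): print(n,onz(c,uv,z))
E
```

```text
grip [   7    8   47   25 1117] (326.0, 160.0) (24.0, 46.0) 90.0 [0.58104858 0.03497242 0.085     ] px/m 1172.7891156462586
tab [  3   6  14  37 467] (324.5, 246.0) (36.0, 13.0) 90.0 [ 0.58548654 -0.03931901  0.081     ] px/m 1157.0469798657718
yellow [354.1047619  159.47619048] [0.60754737 0.03735721 0.048     ]
cpeg [ 0.58554792 -0.01772389  0.047     ]
cornerL [0.54844831 0.00368685 0.047     ]
cornerR [0.62464277 0.00933438 0.047     ]
cTL [0.54639756 0.06172685 0.047     ]
cTR [0.61752164 0.06698235 0.047     ]
notch [0.59677487 0.16039564 0.024     ]
startR [ 0.62537836 -0.08527126  0.018     ]
startL [ 0.56158747 -0.09002062  0.018     ]
```

View pics/d_wrist.png

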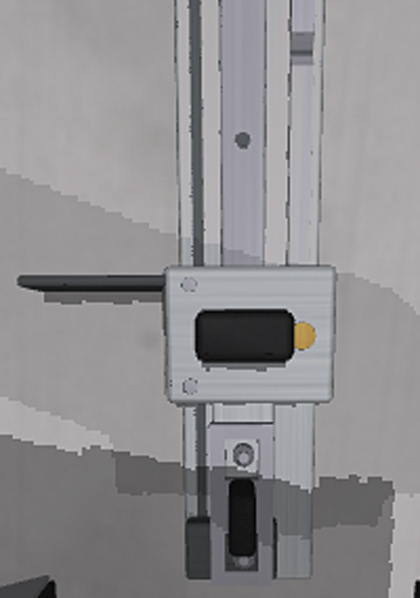

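View pics/d2.png

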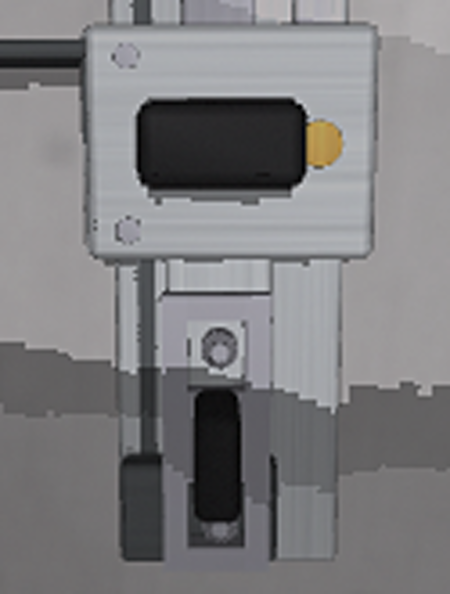

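The two cameras agree within about 4 mm. Tab centre is about (0.585, -0.041), grip about (0.581, 0.035), and yaw about 0.0725. The yellow mark to the notch measures about 0.123 m along the rail, which is within the stated range. I'll grasp and lift the link now.

```bash
python3 - <<'E'
from h import *
R=tool(.0725); p=np.array([.585,-.0407,0])
def st(n):
    s=robot.get_state(); print(n,round(s["time"],2),s["ee_pos"].round(4),"op",round(s["opening"],4),"F",s["force"].round(2))
robot.move_linear(list(p+[0,0,.11]),velocity=.12,frame=R); st("above")
print(robot.move_linear(list(p+[0,0,.068]),velocity=.06,threshold=8)); st("down")
robot.gripper_to(0.0); st("grip")
if .009<robot.get_state()["opening"]<.015:
    robot.move_linear(list(p+[0,0,.10]),velocity=.04); st("lift1")
    robot.move_linear(list(p+[0,0,.135]),velocity=.08); st("lift2")
    robot.pause(.1)
c=robot.camera_info("wrist");im=robot.grab_frame("wrist"); cv2.imwrite("pics/e_wrist.png",im[:,:,::-1])
E
```

```text
above 3.65 [ 0.5854 -0.0407  0.1107] op 0.094 F [-0.16  0.19 -0.18]
False
down 4.5 [ 0.5852 -0.0408  0.0682] op 0.0944 F [ 0.23 -0.69  0.18]
grip 5.72 [ 0.5851 -0.0407  0.068 ] op 0.0116 F [0.16 0.44 0.45]
lift1 6.67 [ 0.5849 -0.0406  0.0998] op 0.0121 F [-0.32 -0.66 -2.17]
lift2 7.27 [ 0.585  -0.0405  0.1351] op 0.0111 F [-0.09 -0.19 -1.42]
```

View pics/e_wrist.png

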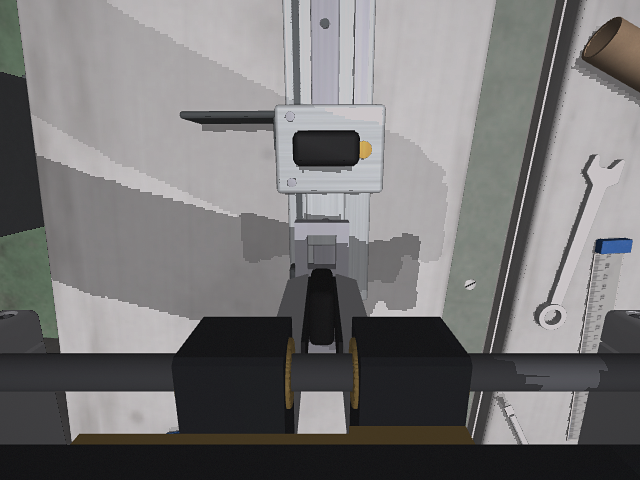

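The link is held by its tab at about (320,305) and is clear of the pegs: the opening is 11–12 mm and it weighs about 1 N. Next I'll set it down on the -x side.

```bash
python3 - <<'E'
from h import *
p=np.array([.450,-.062,0])
def st(n):
    s=robot.get_state(); print(n,round(s["time"],2),s["ee_pos"].round(4),"op",round(s["opening"],4),"F",s["force"].round(2))
robot.move_linear(list(p+[0,0,.135]),velocity=.12); st("over")
robot.move_linear(list(p+[0,0,.05]),velocity=.1); st("near")
print(robot.move_linear(list(p+[0,0,.032]),velocity=.015,threshold=4)); st("touch")
robot.pause(.25); st("set")
c=robot.camera_info("wrist");im=robot.grab_frame("wrist"); cv2.imwrite("pics/f_wrist.png",im[:,:,::-1])
im=robot.grab_frame("top"); cv2.imwrite("pics/f_top.png",cv2.resize(im[180:290,215:385,::-1],None,fx=4.5,fy=4.5))
E
```

```text
over 8.71 [ 0.4505 -0.0619  0.135 ] op 0.012 F [ 0.38  0.56 -0.14]
near 9.71 [ 0.4503 -0.0621  0.0504] op 0.0118 F [-0.18  0.26 -0.9 ]
True
touch 10.63 [ 0.4499 -0.062   0.0349] op 0.0116 F [-0.69  0.52  5.08]
set 10.88 [ 0.4499 -0.062   0.0349] op 0.0121 F [-1.   -0.29  5.72]
```

View pics/f_wrist.png

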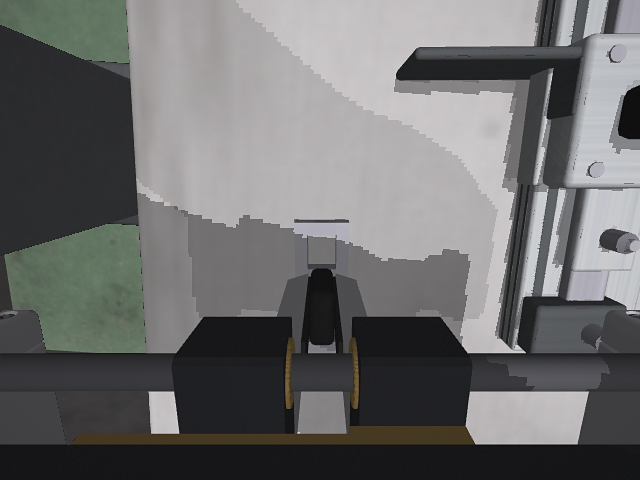

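The force step came at TCP z 0.0349, exactly the expected height, so the link is flat on the worktop. I'll release it and go over the grip.

```bash
python3 - <<'E'
from h import *
def st(n):
    s=robot.get_state(); print(n,round(s["time"],2),s["ee_pos"].round(4),"op",round(s["opening"],4),"F",s["force"].round(2))
robot.gripper_to(.045); st("rel")
e=robot.get_state()["ee_pos"]
robot.move_linear([e[0],e[1],.16],velocity=.08); st("up")
q=robot.get_state()["qpos"]
best=None
for psi in (.0725-np.pi/2,.0725+np.pi/2):
    qq=robot.ik([.5805,.035,.17],tool(psi)); print(psi,qq)
    q2=robot.ik([.571,.16,.07],tool(psi)); print(q2)
im=robot.grab_frame("top"); cv2.imwrite("pics/g_top.png",cv2.resize(im[180:290,215:385,::-1],None,fx=4.5,fy=4.5))
c=robot.camera_info("wrist");im=robot.grab_frame("wrist"); cv2.imwrite("pics/g_wrist.png",im[:,:,::-1])
E
```

```text
rel 11.68 [ 0.4496 -0.0619  0.0347] op 0.0452 F [-0.98  0.02  0.7 ]
up 13.39 [ 0.4494 -0.062   0.1597] op 0.0446 F [0.69 0.21 0.96]
-1.4982963267948965 [-0.76910482  0.54138769  0.88410723  1.79956264 -0.48264625  1.03265549
 -1.19744606]
[-0.89585012  0.69025315  0.78210281  1.83169974 -0.62008808  0.88235317
 -1.31458103]
1.6432963267948966 [-0.35062997  0.40942003  0.30206319  1.78643142 -0.14433313  0.96728584
  1.65338868]
[-0.49314473  0.55611045  0.21915572  1.81825989 -0.16313899  0.78470062
  1.45306264]
```

View pics/g_top.png

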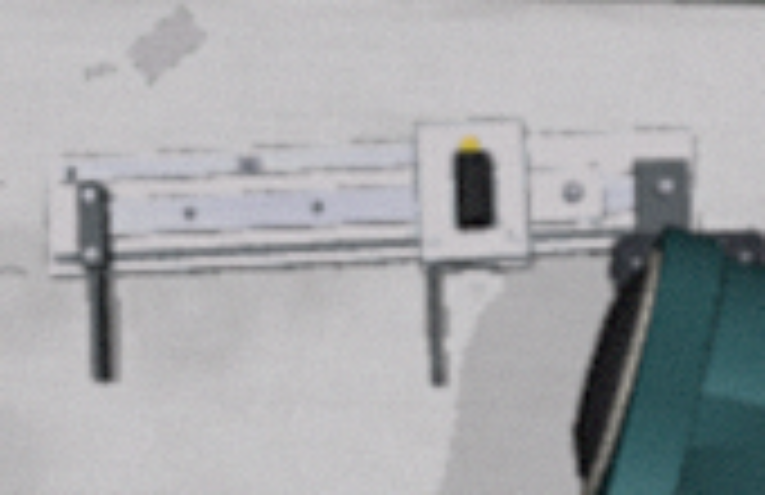

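View pics/g_wrist.png

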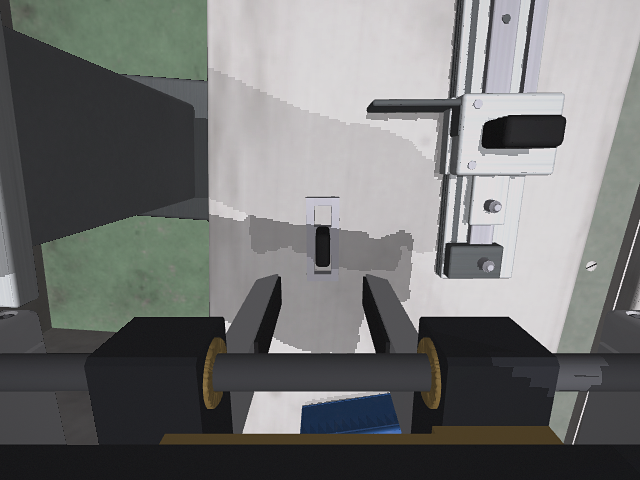

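The link stands flat and free at about (323,238) in the wrist view, well clear of the gauge, and both pegs are bare. Next is the carriage grip.

```bash
python3 - <<'E'
from h import *
def st(n):
    s=robot.get_state(); print(n,round(s["time"],2),s["ee_pos"].round(4),"op",round(s["opening"],4),"F",s["force"].round(2))
R=tool(.0725+np.pi/2)
robot.move_ptp([.5808,.0345,.17],R); st("over")
robot.gripper_to(.08)
c=robot.camera_info("wrist");im=robot.grab_frame("wrist"); cv2.imwrite("pics/i_wrist.png",im[:,:,::-1])
np.save("i_cam.npy",c,allow_pickle=True)
E
```

```text
over 14.74 [0.5805 0.0341 0.1699] op 0.0453 F [-0.45  0.24  0.29]
```

View pics/i_wrist.png

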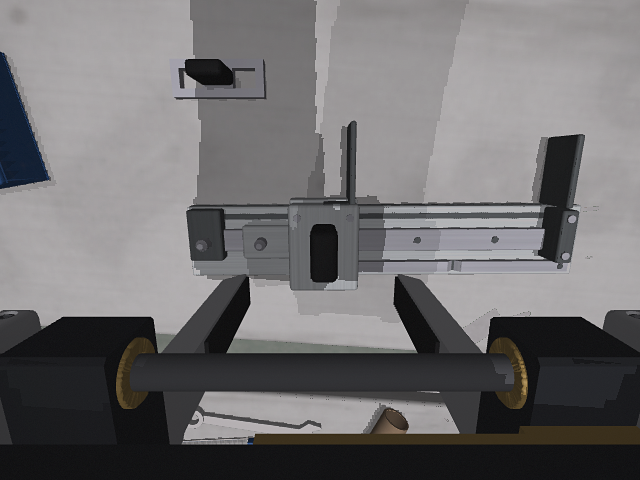

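The grip at about (324,252) is centred between the fingers, the notch shows at about (455,265), and the link stands clear at (218,78). I'll descend, grip and start sliding.

```bash
python3 - <<'E'
from h import *
c=np.load("i_cam.npy",allow_pickle=True).item(); print(onz(c,(324,250),.085))
def st(n):
    s=robot.get_state(); f=s["force"]; d=np.array([-np.sin(.0725),np.cos(.0725),0])
    print(n,round(s["time"],2),s["ee_pos"].round(4),"op",round(s["opening"],4),"F",f.round(2),"Fy",round(f@d,2))
p=robot.get_state()["ee_pos"]*[1,1,0]
print(robot.move_linear(list(p+[0,0,.070]),velocity=.08,threshold=8)); st("down")
robot.gripper_to(0.); st("grip")
if .017<robot.get_state()["opening"]<.024:
    p=robot.get_state()["ee_pos"]; np.save("p0.npy",p)
    d=np.array([-np.sin(.0725),np.cos(.0725),0])
    for t in (.03,.06,.09,.105):
        print(robot.move_linear(list(p+d*t),velocity=.05,threshold=25)); st(t)
E
```

```text
[0.57446016 0.03498774 0.085     ]
False
down 16.91 [0.5811 0.0345 0.0705] op 0.0797 F [ 0.12 -0.08  0.58] Fy -0.09
grip 17.86 [0.5807 0.0359 0.07  ] op 0.0197 F [-0.99  7.42  0.67] Fy 7.48
False
0.03 18.64 [0.5784 0.0662 0.07  ] op 0.0201 F [-2.27  2.63  2.73] Fy 2.79
False
0.06 19.39 [0.5761 0.0961 0.07  ] op 0.0198 F [-4.62  2.32  3.91] Fy 2.65
False
0.09 20.14 [0.5738 0.1258 0.07  ] op 0.0198 F [-6.25  0.9   3.69] Fy 1.35
False
0.105 20.59 [0.5726 0.141  0.07  ] op 0.0198 F [-7.64  1.52  5.74] Fy 2.07
```

```bash
cat > step.py <<'E'
from h import *
import sys
p=np.load("p0.npy"); y=.086; d=np.array([-np.sin(y),np.cos(y),0])
def run(ts,pause=.1):
    for t in ts:
        r=robot.move_linear(list(p+d*t),velocity=.02,threshold=25); robot.pause(pause)
        s=robot.get_state(); f=s["force"]
        print(t,r,round(s["time"],2),s["ee_pos"].round(4),"act",round((s["ee_pos"]-p)@d,4),"op",round(s["opening"],4),"F",f.round(2),"Fy",round(f@d,2))
E
python3 - <<'E'
from step import *
run([.107,.110,.112,.114,.116,.118,.120,.122,.124,.126])
E
```

```text
0.107 False 20.97 [0.5724 0.1427 0.07  ] act 0.1071 op 0.0195 F [ 4.44  1.67 -4.54] Fy 1.28
0.11 False 21.37 [0.5722 0.1457 0.07  ] act 0.1101 op 0.0197 F [ 5.62  1.72 -5.58] Fy 1.23
0.112 False 21.72 [0.572  0.1477 0.07  ] act 0.1121 op 0.0196 F [ 5.16  1.55 -4.42] Fy 1.1
0.114 False 22.07 [0.5718 0.1498 0.07  ] act 0.1142 op 0.0193 F [ 5.14  2.15 -4.22] Fy 1.7
0.116 False 22.42 [0.5716 0.1523 0.07  ] act 0.1167 op 0.0196 F [ 5.88  5.41 -6.82] Fy 4.89
0.118 False 22.77 [0.5714 0.1557 0.07  ] act 0.1201 op 0.0197 F [ 6.74 12.34 -7.48] Fy 11.72
0.12 False 23.12 [0.5713 0.1568 0.07  ] act 0.1212 op 0.0196 F [ 4.97  7.48 -6.09] Fy 7.03
0.122 False 23.47 [0.5712 0.1572 0.07  ] act 0.1217 op 0.0197 F [ 6.35  0.4  -4.44] Fy -0.14
0.124 False 23.82 [0.5712 0.1578 0.07  ] act 0.1223 op 0.0197 F [ 7.04 -6.78 -3.45] Fy -7.36
0.126 False 24.17 [0.5711 0.1594 0.07  ] act 0.1238 op 0.0196 F [ 5.71 -9.79 -3.08] Fy -10.25
```

The force pattern is clear: the ball pulls forward up to about 12 N, the force passes zero at 0.122, then resistance rises to about 10 N. I'll go back to the zero-force point and check.

```bash
python3 - <<'E'
from step import *
import step
step.d=np.array([-np.sin(.080),np.cos(.080),0])
run([.1235,.1217],.4)
im=robot.grab_frame("top"); cv2.imwrite("pics/k_top.png",cv2.resize(im[180:290,215:385,::-1],None,fx=4.5,fy=4.5))
c=robot.camera_info("wrist");im=robot.grab_frame("wrist"); cv2.imwrite("pics/k_wrist.png",im[:,:,::-1])
E
```

```text
0.1235 False 24.85 [0.5713 0.1575 0.07  ] act 0.122 op 0.02 F [ 0.44 -7.37  1.87] Fy -7.38
0.1217 False 25.5 [0.5712 0.1572 0.07  ] act 0.1216 op 0.0202 F [ 4.54 -1.38 -4.26] Fy -1.74
```

View pics/k_wrist.png

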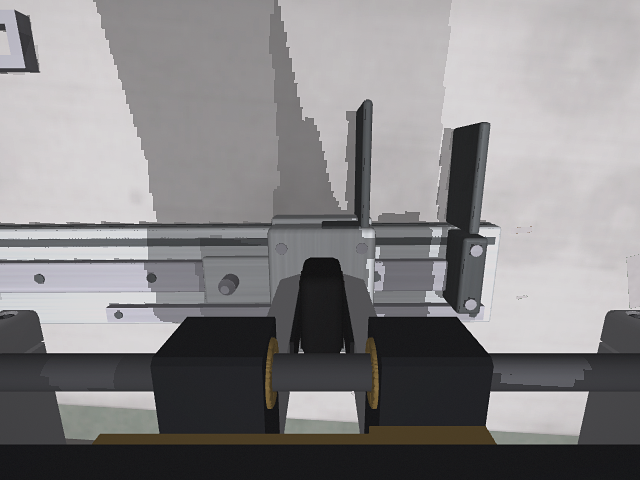

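View pics/k_top.png

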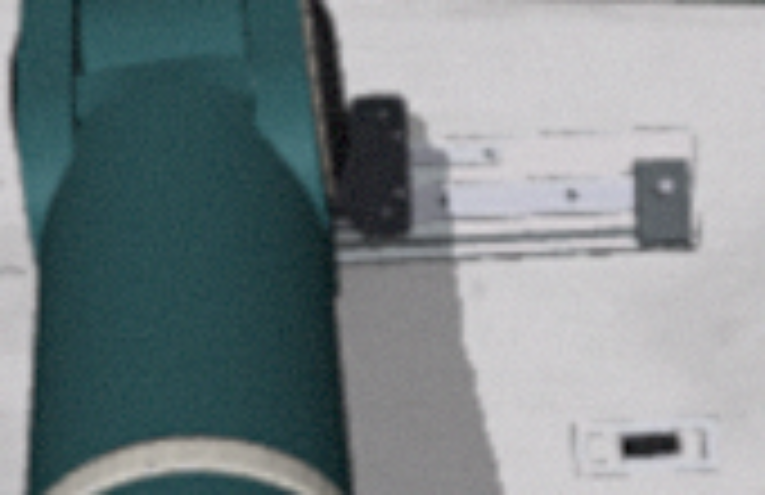

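```bash
python3 - <<'E'
from h import *
robot.pause(.2); s=robot.get_state(); print(s["time"],s["force"].round(2),s["opening"],abs(s["joint_vel"]).max()); print(robot.sign_off())
E
```

```text
25.8 [ 4.43 -1.36 -3.89] 0.020167962409914104 0.003073118696267294
the job is handed in; nothing more can be done
None
```

I lifted the link off both pegs, set it down flat, and slid the carriage until the ball dropped into its notch. I handed the job in at 25.8 s with the gripper still holding the carriage grip. `sign_off` gives no verdict, so the checks below are my own.

- **Link:** I pinched it by its tab and raised it 67 mm. I set it down about 0.13 m to the robot's side of the gauge. It touched at TCP z 0.035 m, the expected height. The later top and wrist pictures show it standing flat, free and well clear of the gauge.
- **Notch:** The ball pulled the carriage forward with up to about 12 N. The force passed zero near 0.122 m, then resistance rose to about 10 N by 0.124 m. I backed off to 0.1216 m, where the force along the rail was only about 1.7 N. The camera estimate from the yellow mark to the notch, 0.1235 m, agrees within 2 mm. Ball drop cannot be read directly, so seating is judged from these forces and positions.
- **Grip:** At hand-in the opening was 20.2 mm on the 20 mm grip block, and the arm was still.
- **Small disagreements:** The rail lies about 0.08 rad off the robot's y axis, against the 0.0725 I first measured. That left about 4 N of sideways force and 4 N of vertical force on the tool, which I accepted.
- **Bystanders:** The arm worked well away from the star knob, tally counter and staple box. I did not re-measure their positions at the end.

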